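# Stopper the sample bottles and load them through the sampler's sprung gate

### The job

Close every open sample bottle with a stopper from the rack, set fully home, and only then push it upright along the feed lane, through the sprung gate and not lifted over it, until the gate has swung shut behind it. When all the bottles stand closed in the lane behind the shut gate, press the sampler's start key; leave the other things on the bench where they are.

Things in the scene. Friction and masses are not known exactly. Their poses are not given: they have to be found in the camera images.
- sampler: Bottle sampler: one fixed machine with a feed lane, a round grey carousel and a low white control panel; its place and angle change. Origin on the bench under the middle of the gate; x runs along the lane in the feed direction (to the carousel), y to the left of that (the panel's side), z up. Panel: box 45 mm high at x = 0 to 150, y = 87 to 187 mm. Carousel: 64 mm high, rim ends the lane at x = 305 mm.
- gate_mid (a point): Smooth lane floor (6 mm above the bench, flat, x = -110 to 300 mm) at the middle of the gate. Axes as the sampler's. The lane is straight, 62 mm wide (y = -31 to 31 mm; 9 mm wider on each side for x = 0 to 42 mm, where the open leaves fold away), between grey fences whose tops are 40 mm above the bench; from x = -50 back to -104 mm they flare to a mouth 100 mm wide.
- gate_l (a joint): One of the gate's two sprung leaves, which meet in the middle of the lane like saloon doors: a light grey plate 35 mm long, 32 mm high (top 40 mm above the bench), on an upright hinge at sampler x = 0, y = 37 mm. 0 = shut across the lane; opens only inwards (feed direction), up to 1.5 rad. A weak spring shuts it behind a bottle whose axis is 52 mm or more past the gate; pushing one through takes 1 to 8 N.
- gate_r (a joint): The other leaf, hinged at sampler y = -37 mm, mirrored; same values. Behind the gate the lane is open above up to sampler x = 195 mm; from there to its end a clear plastic cover lies over it, 96 mm wide, underside 148 mm above the bench. Bottles already in the lane are pushed on by those that follow; the lane holds five.
- start (a joint): Black round start key on the panel, 26 mm across: 0 = up, 0.006 m = fully down; springs back. Fully down takes 5 N, it counts as pressed beyond 4 mm.
- start_top (a point): Centre of the start key's top face, 67 mm above the bench. Press straight down.
- rack: White stopper rack, a block 60 x 190 mm and 35 mm high, fixed, at a different place and angle each time. Origin at the centre of its underside; four 29 mm through holes in a row along its y axis at y = -72, -24, 24, 72 mm; each holds a stopper.
- stopper1_mid (a point): Loose tapered grey plastic stopper, 30 g; all alike, any fits any bottle. The point is half-way up on its axis, at the flange's underside; z up. Below it: plug 22 mm long, 26 mm across at the top, 21 mm at the tip. Above: flange 34 mm across, 3 mm thick, then a grip 24 mm across, 19 mm high. Starts upright in the rack, flange on the rack's top (point 35 mm above the bench).
- stopper2_mid (a point): Loose tapered grey plastic stopper, 30 g; all alike, any fits any bottle. The point is half-way up on its axis, at the flange's underside; z up. Below it: plug 22 mm long, 26 mm across at the top, 21 mm at the tip. Above: flange 34 mm across, 3 mm thick, then a grip 24 mm across, 19 mm high. Starts upright in the rack, flange on the rack's top (point 35 mm above the bench).
- stopper3_mid (a point): Loose tapered grey plastic stopper, 30 g; all alike, any fits any bottle. The point is half-way up on its axis, at the flange's underside; z up. Below it: plug 22 mm long, 26 mm across at the top, 21 mm at the tip. Above: flange 34 mm across, 3 mm thick, then a grip 24 mm across, 19 mm high. Starts upright in the rack, flange on the rack's top (point 35 mm above the bench).
- stopper4_mid (a point): Loose tapered grey plastic stopper, 30 g; all alike, any fits any bottle. The point is half-way up on its axis, at the flange's underside; z up. Below it: plug 22 mm long, 26 mm across at the top, 21 mm at the tip. Above: flange 34 mm across, 3 mm thick, then a grip 24 mm across, 19 mm high. Starts upright in the rack, flange on the rack's top (point 35 mm above the bench).
- bottle1_mid (a point): Open amber glass sample bottle, about 200 g, upright on the bench; may be absent (then None). The point is half-way up on its axis, 44 mm above its base; z up. Body 52 mm across to 44 mm above the base, shoulder up to 56 mm, then a straight neck 36 mm across to the rim at 88 mm. Stoppered, its top is 110 mm above the base. Can be held by the neck with the stopper in.
- bottle1_mouth (a point): Centre of the mouth of bottle1, at the rim, 88 mm above its base: round opening 29 mm wide, 32 mm deep. With a stopper fully home, the stopper's point coincides with this one (within 2 mm).
- bottle2_mid (a point): Open amber glass sample bottle, about 200 g, upright on the bench; may be absent (then None). The point is half-way up on its axis, 44 mm above its base; z up. Body 52 mm across to 44 mm above the base, shoulder up to 56 mm, then a straight neck 36 mm across to the rim at 88 mm. Stoppered, its top is 110 mm above the base. Can be held by the neck with the stopper in.
- bottle2_mouth (a point): Centre of the mouth of bottle2, at the rim, 88 mm above its base: round opening 29 mm wide, 32 mm deep. With a stopper fully home, the stopper's point coincides with this one (within 2 mm).
- bottle3_mid (a point): Open amber glass sample bottle, about 200 g, upright on the bench; may be absent (then None). The point is half-way up on its axis, 44 mm above its base; z up. Body 52 mm across to 44 mm above the base, shoulder up to 56 mm, then a straight neck 36 mm across to the rim at 88 mm. Stoppered, its top is 110 mm above the base. Can be held by the neck with the stopper in.
- bottle3_mouth (a point): Centre of the mouth of bottle3, at the rim, 88 mm above its base: round opening 29 mm wide, 32 mm deep. With a stopper fully home, the stopper's point coincides with this one (within 2 mm).
- bottle4_mid (a point): Open amber glass sample bottle, about 200 g, upright on the bench; may be absent (then None). The point is half-way up on its axis, 44 mm above its base; z up. Body 52 mm across to 44 mm above the base, shoulder up to 56 mm, then a straight neck 36 mm across to the rim at 88 mm. Stoppered, its top is 110 mm above the base. Can be held by the neck with the stopper in.
- bottle4_mouth (a point): Centre of the mouth of bottle4, at the rim, 88 mm above its base: round opening 29 mm wide, 32 mm deep. With a stopper fully home, the stopper's point coincides with this one (within 2 mm).
- tape: Roll of white tape lying flat, 44 mm across, 19 mm high. Bystander, leave it. Origin at the centre of its underside.
- beaker: Glass beaker, 64 mm across, 75 mm high. Bystander, leave it. Origin at the centre of its underside.
- washbottle: White wash bottle, 62 mm across, 175 mm high with its spout. Bystander, leave it. Origin at the centre of its underside.
- spatula: Steel spatula lying flat, 170 mm long. Bystander, leave it. Origin at the centre of its underside (at its middle).
- vial: Small glass vial with a blue cap, 27 mm across, 55 mm high. Bystander, leave it. Origin at the centre of its underside.
Things that resemble listed ones, but are neither listed nor needed, are in the scene too. What is shaped like the part that bears stopper4_mid but green is not meant.

How it is judged (in metres and radians):
On the way, in this order (a step that is already met when the one before it is completed fails the run):
1. every bottle stands stoppered in the lane beyond the gate, and the gate has shut behind them (x of bottle1_mid in the frame of sampler between 0.026 and 0.285 m and y of bottle1_mid in the frame of sampler between -0.04 and 0.04 m and angle between each of bottle1_mid, bottle2_mid, bottle3_mid, bottle4_mid's own z axis and vertical below 0.1 rad and height (world z) of each of bottle1_mid, bottle2_mid, bottle3_mid, bottle4_mid below 0.056 m and ((distance between stopper1_mid and bottle1_mouth below 0.005 m and angle between the z axis of stopper1_mid and the z axis of bottle1_mouth, either way round below 0.12 rad) or (distance between stopper2_mid and bottle1_mouth below 0.005 m and angle between the z axis of stopper2_mid and the z axis of bottle1_mouth, either way round below 0.12 rad) or (distance between stopper3_mid and bottle1_mouth below 0.005 m and angle between the z axis of stopper3_mid and the z axis of bottle1_mouth, either way round below 0.12 rad) or (distance between stopper4_mid and bottle1_mouth below 0.005 m and angle between the z axis of stopper4_mid and the z axis of bottle1_mouth, either way round below 0.12 rad)) and x of bottle2_mid in the frame of sampler between 0.026 and 0.285 m and y of bottle2_mid in the frame of sampler between -0.04 and 0.04 m and ((distance between stopper1_mid and bottle2_mouth below 0.005 m and angle between the z axis of stopper1_mid and the z axis of bottle2_mouth, either way round below 0.12 rad) or (distance between stopper2_mid and bottle2_mouth below 0.005 m and angle between the z axis of stopper2_mid and the z axis of bottle2_mouth, either way round below 0.12 rad) or (distance between stopper3_mid and bottle2_mouth below 0.005 m and angle between the z axis of stopper3_mid and the z axis of bottle2_mouth, either way round below 0.12 rad) or (distance between stopper4_mid and bottle2_mouth below 0.005 m and angle between the z axis of stopper4_mid and the z axis of bottle2_mouth, either way round below 0.12 rad)) and x of bottle3_mid in the frame of sampler between 0.026 and 0.285 m and y of bottle3_mid in the frame of sampler between -0.04 and 0.04 m and ((distance between stopper1_mid and bottle3_mouth below 0.005 m and angle between the z axis of stopper1_mid and the z axis of bottle3_mouth, either way round below 0.12 rad) or (distance between stopper2_mid and bottle3_mouth below 0.005 m and angle between the z axis of stopper2_mid and the z axis of bottle3_mouth, either way round below 0.12 rad) or (distance between stopper3_mid and bottle3_mouth below 0.005 m and angle between the z axis of stopper3_mid and the z axis of bottle3_mouth, either way round below 0.12 rad) or (distance between stopper4_mid and bottle3_mouth below 0.005 m and angle between the z axis of stopper4_mid and the z axis of bottle3_mouth, either way round below 0.12 rad)) and x of bottle4_mid in the frame of sampler between 0.026 and 0.285 m and y of bottle4_mid in the frame of sampler between -0.04 and 0.04 m and ((distance between stopper1_mid and bottle4_mouth below 0.005 m and angle between the z axis of stopper1_mid and the z axis of bottle4_mouth, either way round below 0.12 rad) or (distance between stopper2_mid and bottle4_mouth below 0.005 m and angle between the z axis of stopper2_mid and the z axis of bottle4_mouth, either way round below 0.12 rad) or (distance between stopper3_mid and bottle4_mouth below 0.005 m and angle between the z axis of stopper3_mid and the z axis of bottle4_mouth, either way round below 0.12 rad) or (distance between stopper4_mid and bottle4_mouth below 0.005 m and angle between the z axis of stopper4_mid and the z axis of bottle4_mouth, either way round below 0.12 rad)) and value of joint each of gate_l, gate_r below 0.08 rad), for 0.3 s.
2. the start key is pressed (value of joint start above 0.004 m), for 0.04 s.
At the end, for the whole second after the job is handed in: Every bottle stands upright (0.1 rad) on the lane floor, its middle 26 to 285 mm past the gate, a stopper home in it (flange within 5 mm of the rim, 0.12 rad of straight), all at rest; the gate is shut (within 0.08 rad); the start key, pressed after loading, is up again (all of step 1 and linear speed of each of bottle1, bottle2, bottle3, bottle4 below 0.02 m/s and value of joint start below 0.002 m); the robot touches nothing.
It fails at once if a bottle is in or beyond the gate without a stopper in its mouth ((x of bottle1_mid in the frame of sampler between -0.01 and 0.3 m and y of bottle1_mid in the frame of sampler between -0.05 and 0.05 m and not (distance between any of stopper1_mid, stopper2_mid, stopper3_mid, stopper4_mid and bottle1_mouth below 0.01 m)) or (x of bottle2_mid in the frame of sampler between -0.01 and 0.3 m and y of bottle2_mid in the frame of sampler between -0.05 and 0.05 m and not (distance between any of stopper1_mid, stopper2_mid, stopper3_mid, stopper4_mid and bottle2_mouth below 0.01 m)) or (x of bottle3_mid in the frame of sampler between -0.01 and 0.3 m and y of bottle3_mid in the frame of sampler between -0.05 and 0.05 m and not (distance between any of stopper1_mid, stopper2_mid, stopper3_mid, stopper4_mid and bottle3_mouth below 0.01 m)) or (x of bottle4_mid in the frame of sampler between -0.01 and 0.3 m and y of bottle4_mid in the frame of sampler between -0.05 and 0.05 m and not (distance between any of stopper1_mid, stopper2_mid, stopper3_mid, stopper4_mid and bottle4_mouth below 0.01 m))).
It fails at once if a bottle is lifted over the gate (base more than 20 mm above the lane floor in or beyond the gate) ((x of bottle1_mid in the frame of sampler between -0.01 and 0.3 m and y of bottle1_mid in the frame of sampler between -0.05 and 0.05 m and height (world z) of bottle1_mid above 0.07 m) or (x of bottle2_mid in the frame of sampler between -0.01 and 0.3 m and y of bottle2_mid in the frame of sampler between -0.05 and 0.05 m and height (world z) of bottle2_mid above 0.07 m) or (x of bottle3_mid in the frame of sampler between -0.01 and 0.3 m and y of bottle3_mid in the frame of sampler between -0.05 and 0.05 m and height (world z) of bottle3_mid above 0.07 m) or (x of bottle4_mid in the frame of sampler between -0.01 and 0.3 m and y of bottle4_mid in the frame of sampler between -0.05 and 0.05 m and height (world z) of bottle4_mid above 0.07 m)).
It fails at once if a bystander is shifted by more than 5 cm (distance of any of tape, beaker, washbottle, spatula, vial from where it was at the start of the episode above 0.05 m).
Of bottle1, bottle2, bottle3, bottle4 only 3 to 4 are there at a start; the rules pass over those that are not, and their reading is None.
At some moment in a run one of bottle1, bottle2, bottle3, bottle4 may be knocked a few centimetres aside while the robot is not near it.
It also fails if it takes over 210 s, if anything falls off the work surface, if the arm or the gripper's body presses on something with over 40 N, if the wrist force passes 120 N, or if a joint passes its speed limit or range.

### The arm

A 6-joint arm with a two-finger parallel gripper is mounted at the origin on the work surface. World frame = base frame: x ahead of the robot, y to its left, z up, the work surface at z = 0. Lengths are in mm, angles in rad, forces in N, time in s.
With the tool pointing down it reaches from about 350 to 975 mm from the base axis. Payload 7.1 kg.
Tool frame: the origin (TCP) lies on the front face of the gripper's body, between the roots of the fingers; the fingertips stand 80 mm ahead of it and the grasp point (between the pads) lies 61 mm ahead of it (env.tips_ahead is the distance from the TCP to the fingertips, in mm); z points along the fingers, y is the direction in which the jaws open and shut (so a half turn about z gives the same grasp; the last joint's range is limited). The gripper opens to 88 mm and grips with 3 to 60 N. Pads are 20 mm wide; open, the fingers measure 115 mm over their backs; the gripper's body (75 mm by 178 mm) begins 61 mm behind the grasp point.
Start: joints at [-0.019, 0.423, 1.63, -0, 1.089, -0.019], TCP at [624.984, 0.026, 302.675] pointing down, gripper open.
Joint ranges: [-3, 3], [-0.9, 2.11], [0.09, 2.58], [-1.31, 4.45], [0.11, 2.69], [-2.54, 2.54]. Speed limits (rad/s): [2.39, 2.39, 3.01, 3.14, 3.14, 3.14].

### API

Orientations are given as a unit quaternion [x, y, z, w].
In Python, from station import env, set_gripper, viewer, workorder gives the robot as it stands. Calls block until the motion is done:
- env.reach(position, orientation): joint-space move of the TCP to a pose.
- env.move_l(position, rot=None, rate=150, f_stop=None): straight line of the TCP; rot=None keeps the orientation; rate is the mean speed in mm/s. With f_stop (N) it stops when the force on the tool has changed by that much, and returns True; else False.
- env.move_joints(angles): joint-space move.
- set_gripper(opening): finger opening in mm; the grip force is fixed at half the most; returns when the fingers have stopped.
- env.hold(seconds).
- env.ik(position, orientation): joint angles nearest the present ones, or None.
- env.read_state(): the state.
- viewer.camera(name): name is "scene" or "side" or "wrist"; returns the picture (480x640x3 uint8, blue, green, red); there is no depth.
- viewer.camera_params(name): a dict with "fx", "fy", "cx", "cy" (pixels), "pose" (4x4, takes a point from camera to world coordinates); the wrist camera has in their place "tool_from_camera" (4x4, takes a point from camera to tool coordinates, whose origin is the TCP and whose axes are the flange's). Camera axes: x right, y up, looking along -z (the intrinsics and any distortion apply to the point x, -y, -z); pixel columns grow to the right and rows downward; lengths in mm; the calibration is good to about 2 mm. A picture is of the moment at which its call begins: read the wrist's pose just before it. camera_params takes no time and is no camera call.
A pose or a line that the arm cannot do raises env.IKError and nothing moves.
- workorder.sign_off(): hands the job in, once; it reports no verdict.
The state is a dict: "time_s": time; "qpos": joint angles; "dq": joint speeds; "tau": joint torques, N m; "tool_pos": TCP position; "orientation": TCP orientation; "force": force on the tool from outside, world axes, zero at the start; "wrist_torque": the same for the moment, N m; "width": finger opening in mm.
Only numpy, scipy, OpenCV 4.12 (cv2) and the standard library are available. Lean on these libraries where they do the work, as an engineer would, in place of code of your own. Each camera call takes 0.05 s, during which the arm holds its last target.

## Working session

There is one attempt and no reset: what is moved stays moved. The work goes in short steps, each a Python script; the robot and the scene stay as the last script left them, time stands still between calls to the robot, and variables do not carry over. Pictures are saved under pics/ and viewed, and the job is handed in when it is done.

```bash
ls -la; mkdir -p pics; python3 - <<'E'
from station import env, set_gripper, viewer, workorder
import cv2
print(env.read_state())
for n in ["scene","side","wrist"]:
    im=viewer.camera(n); cv2.imwrite(f"pics/a_{n}.png",im); print(n,viewer.camera_params(n))
E
```

```text
total 12
drwxr-xr-x  3 agent agent 4096 Dec  6 13:53 .
drwxr-xr-x 23 root  root  4096 Dec  6 13:53 ..
drwxr-xr-x  2 agent agent 4096 Dec  6 13:53 pics
{'time_s': 0.0, 'qpos': array([-1.89517431e-02,  4.23823636e-01,  1.63067398e+00,  1.10601623e-05,
        1.08858996e+00, -1.90090798e-02]), 'dq': array([ 0.00018777, -0.0005426 , -0.00121729,  0.0002311 ,  0.00082648,
       -0.00085021]), 'tau': array([ 1.28069914e-03, -5.44622147e+01, -2.73670936e+01,  6.42951974e-02,
        2.27214623e-02, -1.51321510e-04]), 'tool_pos': array([6.24574344e+02, 6.61982348e-02, 3.01918640e+02]), 'orientation': array([ 7.07088128e-01,  7.07125039e-01, -5.14879950e-04, -5.41867343e-04]), 'force': array([ 0.44242662, -0.59967736,  0.19491514]), 'wrist_torque': array([ 0.01775288, -0.02417898, -0.00184328]), 'width': 87.78657857690249}
scene {'fx': 617.9363642432222, 'fy': 617.9363642432222, 'cx': 306.7070602489537, 'cy': 243.5452212338243, 'pose': array([[-8.41051080e-01, -3.80050948e-01,  3.84960203e-01,
         9.57430100e+02],
       [ 5.40922692e-01, -5.82985702e-01,  6.06242784e-01,
         7.25
[... 412 characters left out ...]
50534167e-01, -5.80719179e-01,
        -4.21539831e+02],
       [-1.08533771e-02,  7.83877049e-01,  6.20821212e-01,
         7.02369741e+02],
       [ 0.00000000e+00,  0.00000000e+00,  0.00000000e+00,
         1.00000000e+00]])}
wrist {'fx': 416.10629806146534, 'fy': 416.10629806146534, 'cx': 320.0963573942035, 'cy': 241.38351240920784, 'tool_from_camera': array([[-2.28525130e-03,  9.61245148e-01,  2.75685588e-01,
         7.63049766e+01],
       [ 9.99997255e-01,  2.05392500e-03,  1.12780498e-03,
        -9.15102511e-01],
       [ 5.17859544e-04,  2.75687408e-01, -9.61247203e-01,
        -8.19334098e+01],
       [ 0.00000000e+00,  0.00000000e+00,  0.00000000e+00,
         1.00000000e+00]])}
```

View pics/a_scene.png

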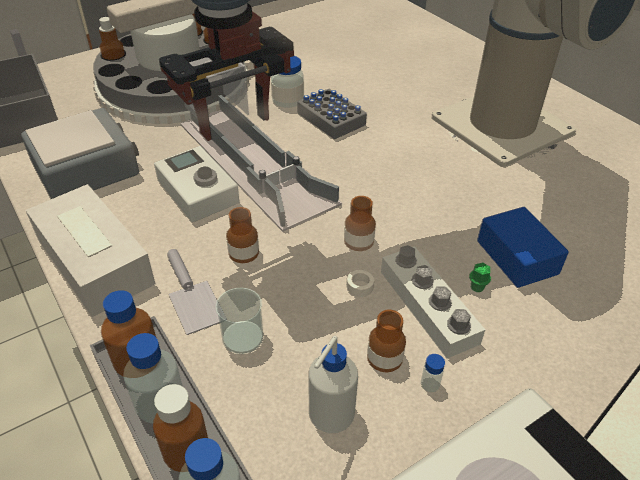

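View pics/a_side.png

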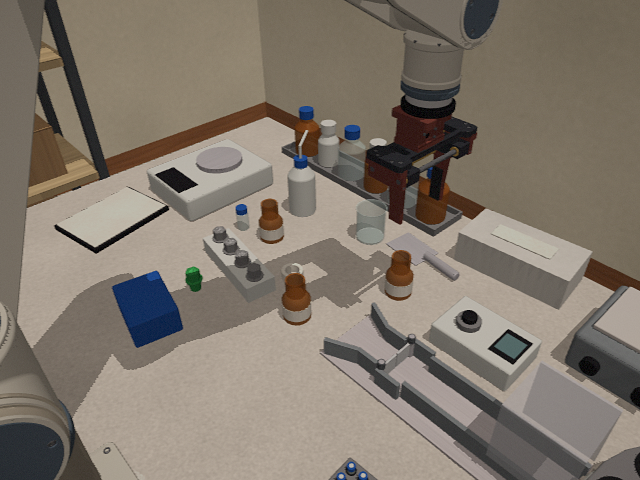

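View pics/a_wrist.png

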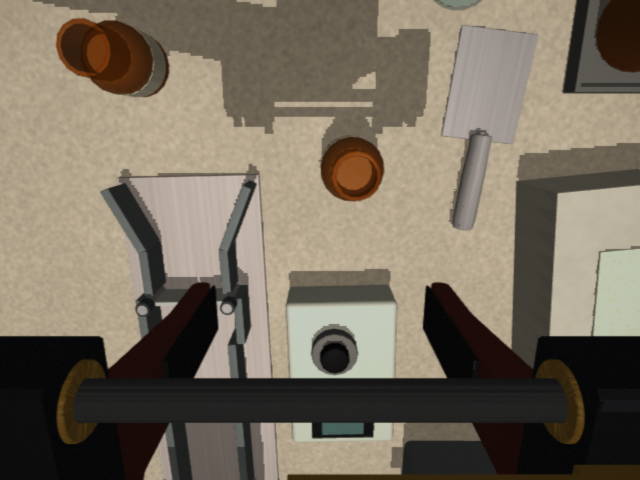

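The three candidates for open bottles, in scene pixels, are the amber open necks at (242,235), (360,223) and (387,340). The look-alikes I reject are:
- the capped amber bottles in the tray, (128,330) and (180,430)
- the amber bottle on the carousel, (112,40)

For stoppers, the rack row runs (407,257), (423,276), (441,297), (460,321). I reject the green one at (481,277) and the blue-capped vial at (433,372).

Next I'll take coarse positions by triangulation and check the choice in a close crop.

```bash
cat > h.py <<'E'
import numpy as np, cv2
from scipy.spatial.transform import Rotation as R
from station import env, set_gripper, viewer, workorder
def campose(n, st=None):
    p=viewer.camera_params(n)
    if n!="wrist": return p,p["pose"]
    st=st or env.read_state(); T=np.eye(4); T[:3,:3]=R.from_quat(st["orientation"]).as_matrix(); T[:3,3]=st["tool_pos"]
    return p,T@p["tool_from_camera"]
def rays(cam,uv):
    p,T=cam; uv=np.atleast_2d(np.asarray(uv,float))
    d=np.c_[(uv[:,0]-p["cx"])/p["fx"],-(uv[:,1]-p["cy"])/p["fy"],-np.ones(len(uv))]
    return T[:3,3],d@T[:3,:3].T
def onplane(cam,uv,z):
    o,d=rays(cam,uv); return o+d*((z-o[2])/d[:,2:3])
def proj(cam,P):
    p,T=cam; q=(np.atleast_2d(P)-T[:3,3])@T[:3,:3]
    return np.c_[p["cx"]+p["fx"]*q[:,0]/-q[:,2],p["cy"]-p["fy"]*q[:,1]/-q[:,2]]
def tri(c1,u1,c2,u2):
    o1,d1=rays(c1,u1);o2,d2=rays(c2,u2);d1=d1[0];d2=d2[0]
    s=np.linalg.lstsq(np.c_[d1,-d2],o2-o1,rcond=None)[0]
    a=o1+d1*s[0];b=o2+d2*s[1]; return (a+b)/2,np.linalg.norm(a-b)
def snap(n,name=None):
    c=campose(n); im=viewer.camera(n)
    if name: cv2.imwrite(f"pics/{name}.png",im)
    return c,im
E
python3 - <<'E'
from h import *
np.set_printoptions(precision=1,suppress=True)
S=campose("scene");D=campose("side")
for n,a,b in [("b1",(240,213),(401,256)),("b2",(362,202),(296,280)),("b3",(390,316),(270,205)),
 ("s1",(407,250),(254,268)),("s2",(424,269),(242,253)),("s3",(442,290),(230,241)),("s4",(460,314),(220,230)),("green",(482,268),(194,268)),
 ("gl",(249,160),(0,0)),("key",(206,172),(468,317)),("postA",(262,183),(381,363)),("postB",(297,161),(412,340))]:
    if b!=(0,0): print(n,*tri(S,a,D,b))
W=campose("wrist")
print("wrist posts", onplane(W,[(144,308),(228,306)],44), "key",onplane(W,(334,355),67),"panel",onplane(W,[(290,302),(394,302),(294,439),(391,439)],45), "floor corners",onplane(W,[(122,178),(258,174)],6))
print("b1",onplane(W,(353,171),88),"b2",onplane(W,(85,48),88))
s=cv2.imread("pics/a_scene.png")[180:400,200:500]; d=cv2.imread("pics/a_side.png")[180:400,180:480]
cv2.imwrite("pics/crop1.png",np.hstack([cv2.resize(s,(400,293)),cv2.resize(d,(400,293))]))
E
```

```text
b1 [648.1  37.9  88. ] 1.9433923809396971
b2 [468.7 121.   86.7] 4.691842046961137
b3 [578.8 334.2  86.4] 4.51534212804653
s1 [455.2 226.3  56.1] 2.646091669911326
s2 [462.6 274.5  59.4] 3.365015531391928
s3 [467.8 321.6  59.2] 2.69261517536483
s4 [475.4 368.5  56.9] 2.784691208263619
green [378.  313.8  47.5] 4.238223928153673
key [ 633.8 -122.2   61.7] 2.306029715625686
postA [517.3 -75.3  10. ] 52.0744642412095
postB [499.4 -79.3  67. ] 58.33184210957017
wrist posts [[465.9 -82.7  44. ]
 [540.9 -80.8  44. ]] key [[ 634.8 -116.2   67. ]] panel [[ 596.3  -76.6   45. ]
 [ 688.3  -76.7   45. ]
 [ 597.  -222.6   45. ]
 [ 692.1 -222.6   45. ]] floor corners [[443.6  28.    6. ]
 [567.   31.4   6. ]]
b1 [[646.5  43.1  88. ]] b2 [[469.8 123.2  88. ]]
```

View pics/crop1.png

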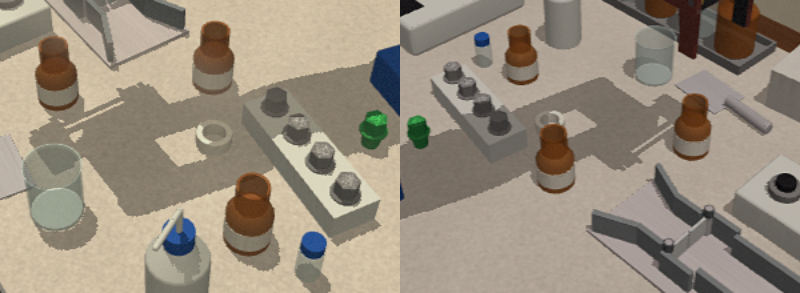

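The crop confirms three open amber bottles with no stopper, and four grey stoppers in the white rack; the green one stands outside it. Next I'll take wrist views over the sampler and the rack to refine the positions.

```bash
python3 - <<'E'
from h import *
Q=[2**-.5,2**-.5,0,0]
env.reach([540,-130,330],Q); snap("wrist","w_samp"); print(env.read_state()["tool_pos"])
env.reach([500,270,330],Q); snap("wrist","w_rack"); s=env.read_state();print(s["tool_pos"],s["orientation"],s["time_s"])
E
```

```text
[ 540.74273365 -129.24950502  329.88325233]
[500.45940031 269.1571272  329.95383472] [ 7.07527351e-01  7.06685954e-01 -5.46107283e-05  8.43669994e-05] 2.4167
```

View pics/w_samp.png

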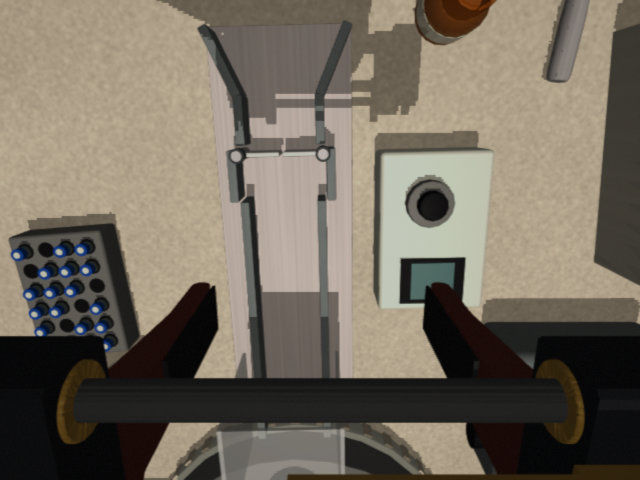

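View pics/w_rack.png

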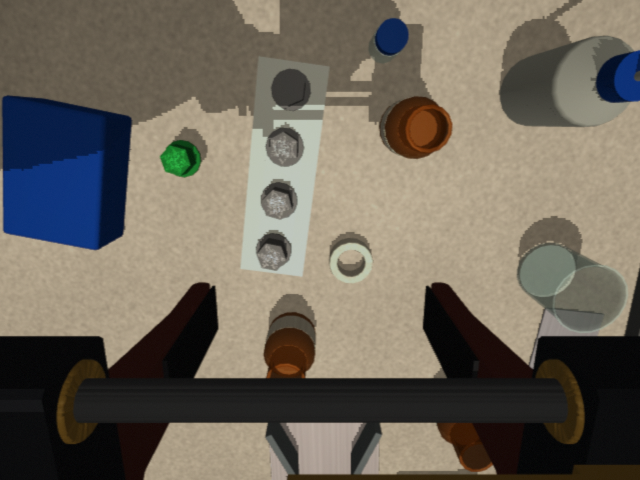

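The sampler view shows gate posts at (237,156) and (323,154), the key at (432,203), and panel corners near (381,150) and (492,149). The rack view shows its corners at (258,57), (329,67), (303,276) and (240,269), stopper tops near (291,88) to (273,252), and the b3 rim at (425,127).

```bash
cat > fit.py <<'E'
from h import *
np.set_printoptions(precision=2,suppress=True)
def rigid(A,B): # A model -> B world, 2D
    a=A.mean(0);b=B.mean(0);H=(A-a).T@(B-b);th=np.arctan2(H[0,1]-H[1,0],H[0,0]+H[1,1])
    c,s=np.cos(th),np.sin(th);M=np.array([[c,-s],[s,c]]);t=b-M@a
    return th,t,(A@M.T+t-B)
class Fake: pass
def wc(pos,q):
    return campose("wrist",dict(tool_pos=np.array(pos),orientation=np.array(q)))
Ws=wc([540.74,-129.25,329.88],[.70711,.70711,0,0]); Wr=wc([500.46,269.16,329.95],[.707527,.706686,-5e-5,8e-5])
im=cv2.imread("pics/w_samp.png")
h=cv2.cvtColor(im,cv2.COLOR_BGR2HSV)
def quad(im,seed,tol=18):
    m=np.zeros((482,642),np.uint8); cv2.floodFill(im.copy(),m,seed,255,(tol,)*3,(tol,)*3,4|cv2.FLOODFILL_MASK_ONLY|cv2.FLOODFILL_FIXED_RANGE|255<<8)
    m=m[1:-1,1:-1]; c=max(cv2.findContours(m,cv2.RETR_EXTERNAL,cv2.CHAIN_APPROX_NONE)[0],key=cv2.contourArea)
    hull=cv2.convexHull(c); ap=cv2.approxPolyDP(hull,6,True)[:,0]; return ap,cv2.contourArea(c)
print("panel quad",*quad(im,(395,240)))
print("panel col",im[240,395],im[160,480])
ir=cv2.imread("pics/w_rack.png"); print("rack",*quad(ir,(310,200),40), ir[200,310])
E
python3 fit.py
python3 - <<'E'
import cv2,numpy as np
a=cv2.imread("pics/w_samp.png")[0:350,190:510]
cv2.imwrite("pics/w_samp_c.png",cv2.resize(a,None,fx=1.7,fy=1.7,interpolation=cv2.INTER_CUBIC))
a=cv2.imread("pics/w_rack.png")[40:290,220:470]
cv2.imwrite("pics/w_rack_c.png",cv2.resize(a,None,fx=2.4,fy=2.4,interpolation=cv2.INTER_CUBIC))
E
```

```text
panel quad [[491 154]
 [478 304]
 [382 307]
 [384 157]] 12044.5
panel col [187 201 193] [175 195 190]
rack [[459 192]
 [401 233]
 [301 277]
 [253 279]
 [238 269]
 [241 144]
 [251 129]
 [274 120]
 [322 120]
 [422 162]] 13972.0 [185 197 189]
```

View pics/w_samp_c.png

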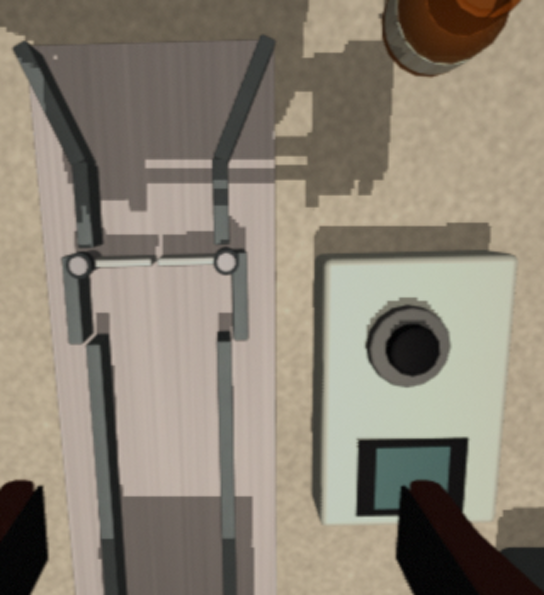

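View pics/w_rack_c.png

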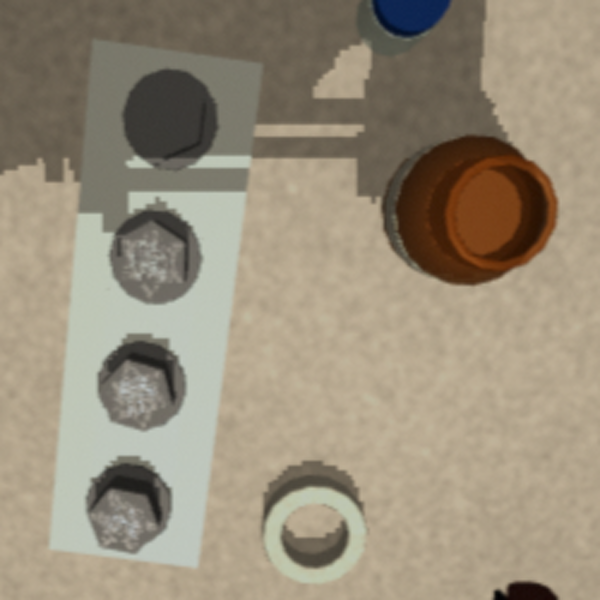

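```bash
cat >> fit.py <<'E'
print("----")
g=lambda pts,s,o: np.array(pts,float)/s+np.array(o)
# rack
rc=g([(93,40),(262,63),(198,567),(50,549)],2.4,(220,40)); P=onplane(Wr,rc,35)[:,:2]; print(P, [np.linalg.norm(P[i]-P[(i+1)%4]) for i in range(4)])
M=np.array([(-30,95),(30,95),(30,-95),(-30,-95)],float); th,t,r=rigid(M,P); print("rack yaw,t",th,t,"\n",r)
c,s=np.cos(th),np.sin(th)
for y in (-72,-24,24,72): print("hole",y,t+np.array([-s*y,c*y]))
tops=g([(170,119),(150,254),(140,391),(125,520)],2.4,(220,40)); print("stop tops@57",onplane(Wr,tops,57)[:,:2])
print("b3 rim",onplane(Wr,g([(499,213)],2.4,(220,40)),88))
# sampler
pc=g([(325,257),(515,257),(322,523),(495,521)],1.7,(190,0)); P=onplane(Ws,pc,45)[:,:2]; print(P)
M=np.array([(0,87),(0,187),(150,87),(150,187)],float); th,t,r=rigid(M,P); print("panel-> yaw,t",th,t,"\n",r)
pp=g([(79,266),(226,262),(157,261)],1.7,(190,0))
for z in (40,44,48): print("posts",z,onplane(Ws,pp,z)[:,:2])
print("key",onplane(Ws,g([(413,349)],1.7,(190,0)),67))
E
python3 fit.py | sed -n '/----/,$p'
```

```text
----
[[448.36 398.12]
 [507.23 390.47]
 [481.97 202.35]
 [422.85 210.23]] [np.float64(59.369181589327084), np.float64(189.80949846369967), np.float64(59.63713205005946), np.float64(189.61302997136727)]
rack yaw,t -0.13391773665501497 [465.1  300.29] 
 [[-0.3   0.33]
 [ 0.28 -0.04]
 [ 0.18 -0.22]
 [-0.16 -0.08]]
hole -72 [455.49 228.94]
hole -24 [461.9  276.51]
hole 24 [468.31 324.08]
hole 72 [474.72 371.65]
stop tops@57 [[476.05 370.56]
 [468.1  326.49]
 [463.13 278.34]
 [456.   229.52]]
b3 rim [[580.46 340.3   88.  ]]
[[ 592.31  -77.24]
 [ 688.78  -77.46]
 [ 596.24 -224.51]
 [ 693.87 -223.48]]
panel-> yaw,t -1.548178059751854 [504.14 -78.79] 
 [[-1.19  0.42]
 [ 2.31  2.9 ]
 [-1.73 -2.27]
 [ 0.61 -1.04]]
posts 40 [[466.12 -81.84]
 [542.06 -79.99]
 [506.49 -79.4 ]]
posts 44 [[466.91 -81.53]
 [542.04 -79.7 ]
 [506.85 -79.12]]
posts 48 [[467.7  -81.22]
 [542.02 -79.4 ]
 [507.2  -78.83]]
key [[ 634.4  -120.47   67.  ]]
```

```bash
python3 - <<'E'
from h import *
np.set_printoptions(precision=1,suppress=True)
S=campose("scene");D=campose("side")
for n,a,b,z in [("wash",(333,420),(302,210),0),("beaker",(243,343),(371,235),0),("vial",(432,384),(242,225),0),("tape",(361,286),(292,272),5),("washcap",(335,352),(301,158),140),("tip",(333,345),(306,133),175)]:
    print(n,onplane(S,a,z)[0],onplane(D,b,z)[0])
print("washtip tri",tri(S,(322,362),D,(295,160)))
a=cv2.imread("pics/a_wrist.png"); r=cv2.imread("pics/w_rack.png")
L=[a[120:220,300:400],a[0:100,40:140],r[80:180,370:470]]
cv2.imwrite("pics/rims.png",np.hstack([cv2.resize(x,(260,260),interpolation=cv2.INTER_CUBIC) for x in L]))
E
```

```text
wash [700.6 382.6   0. ] [695.7 370.8   0. ]
beaker [740.7 206.    0. ] [742.  195.1   0. ]
vial [553.2 411.7   0. ] [560.2 418.6   0. ]
tape [530.2 213.3   5. ] [535.8 214.9   5. ]
washcap [696.5 375.  140. ] [693.3 363.  140. ]
tip [708.1 386.3 175. ] [732.9 390.4 175. ]
washtip tri (array([703. , 377.8, 126.5]), np.float64(22.82037490944978))
```

View pics/rims.png

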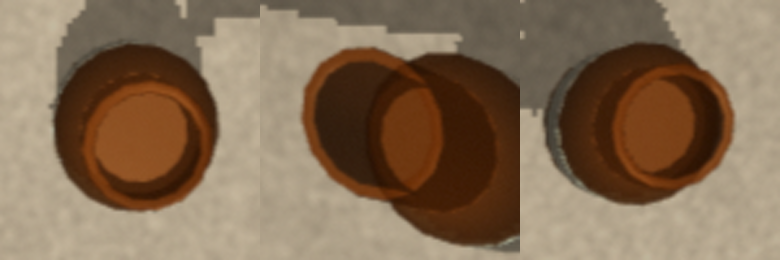

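```bash
cat >> h.py <<'E'
def qd(phi):
    c,s=np.cos(phi),np.sin(phi); return R.from_matrix(np.array([[-s,c,0],[c,s,0],[0,0,-1.]]).T).as_quat()
np.set_printoptions(precision=2,suppress=True)
YAW=-1.547; ORG=np.array([504.7,-79.8]); RY=-0.134
def samp(x,y=0.): 
    c,s=np.cos(YAW),np.sin(YAW); return ORG+np.array([c*x-s*y,s*x+c*y])
PL=YAW+np.pi/2  # jaw across the lane
HOLES=[(455.6,229.1),(462.3,277.),(468.3,324.8),(475.,371.3)]
def st(): s=env.read_state(); print("t%.1f pos %s F %s w %.1f"%(s["time_s"],s["tool_pos"],s["force"],s["width"])); return s
def pick_stopper(i):
    x,y=HOLES[i]; set_gripper(60)
    env.reach([x,y,200],qd(RY)); env.move_l([x,y,121],rate=120); set_gripper(5); s=st()
    env.move_l([x,y,250],rate=200); return s
def look(xy,phi,name,z=250):
    q=qd(phi); tx=np.array([-np.sin(phi),np.cos(phi)]); p=np.array(xy)-70*tx
    env.reach([p[0],p[1],z],q); return snap("wrist",name)
E
python3 - <<'E'
from h import *
print([onplane(campose("wrist",dict(tool_pos=np.array(p),orientation=qd(0))),[u],88)[0] for p,u in [((624.57,.07,301.9),(356.9,175)),((624.57,.07,301.9),(83.1,47.3)),((500.46,269.16,329.95),(428.5,128.7))]])
pick_stopper(0); c,im=look((470,122),PL,"b2look"); st()
E
```

```text
[array([649.45,  40.31,  88.  ]), array([468.96, 123.61,  88.  ]), array([580.81, 340.47,  88.  ])]
t5.1 pos [455.66 229.12 121.11] F [-1.77  1.08  3.23] w 23.2
t6.7 pos [471.6   52.82 249.41] F [-0.08  0.15 -0.68] w 23.2
```

View pics/b2look.png

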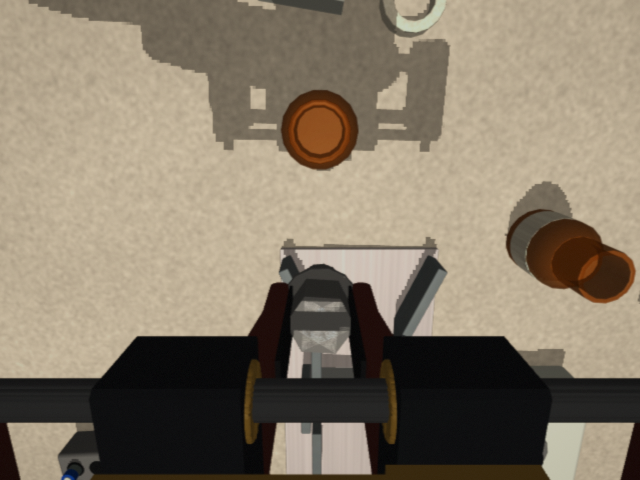

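The stopper is held upright between the fingers at (320,310), and the b2 rim is concentric with its body at (320,130), close to the camera's nadir.

```bash
cat >> h.py <<'E'
def rim(c,im,z=44,row=260):
    h=cv2.cvtColor(im,cv2.COLOR_BGR2HSV); m=((h[...,0]<16)&(h[...,1]>150)&(h[...,2]>35)).astype(np.uint8); m[row:]=0
    m=cv2.morphologyEx(m,cv2.MORPH_CLOSE,np.ones((5,5)))
    out=[]
    for k in cv2.findContours(m,cv2.RETR_EXTERNAL,cv2.CHAIN_APPROX_NONE)[0]:
        if cv2.contourArea(k)>1500:
            (u,v),r=cv2.minEnclosingCircle(k); e=cv2.fitEllipse(k); out.append((np.hypot(u-320,v-130),(u,v),r,e[0],e[1],onplane(c,[e[0]],z)[0][:2]))
    out.sort(key=lambda t:t[0]); return out
E
python3 - <<'E'
from h import *
im=cv2.imread("pics/b2look.png"); c=campose("wrist")
for o in rim(c,im): print(o)
print(onplane(c,[(320,131)],88))
E
```

```text
(np.float64(0.8560137211762435), (319.5, 129.30519104003906), 39.23704147338867, (319.267333984375, 129.16775512695312), (74.62421417236328, 77.30569458007812), array([468.08, 124.58]))
(np.float64(288.0125865305195), (578.5, 257.0), 51.53892135620117, (570.7025146484375, 242.89617919921875), (40.91455078125, 105.63288116455078), array([650.33,  49.56]))
[[468.66 124.28  88.  ]]
```

```bash
cat >> h.py <<'E'
def insert(xy,phi):
    q=qd(phi); env.reach([xy[0],xy[1],215],q); env.hold(0.2)
    p=env.read_state()["tool_pos"]; print("at",p)
    env.move_l([xy[0],xy[1],180],rate=60,f_stop=15); s=st()
    hit=env.move_l([xy[0],xy[1],170],rate=15,f_stop=14); s=st(); print("hit",hit,"flange z est",s["tool_pos"][2]-86.1); return s
E
python3 - <<'E'
from h import *
insert((468.5,124.4),PL)
c,im=snap("wrist","b2in"); snap("side","b2in_side")
E
```

```text
at [468.82 124.21 215.5 ]
t8.1 pos [468.53 124.42 179.85] F [ 0.4  -0.04 -0.05] w 23.6
t8.6 pos [468.7  124.43 174.06] F [-1.51 -0.58  7.15] w 23.5
hit True flange z est 87.96248201805
```

```bash
python3 -c "
import cv2
cv2.imwrite('pics/b2in_side_c.png',cv2.resize(cv2.imread('pics/b2in_side.png')[150:400,200:520],(768,600)))"
```

```text
(no output)
```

View pics/b2in_side_c.png

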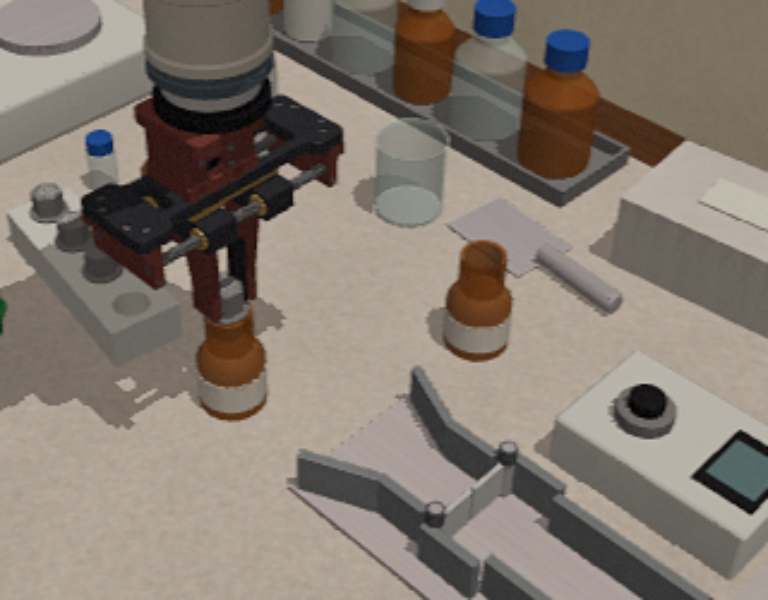

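The stopper is in the b2 mouth with its flange on the rim (crop pixel (230,310)), and the estimated flange height is 88.0 mm. I'll re-grip on the neck, carry the bottle to the lane mouth and push it through.

```bash
cat >> h.py <<'E'
def regrip(xy,phi):
    set_gripper(84); env.move_l([xy[0],xy[1],140],rate=80); set_gripper(20); return st()
def tolane(z0=140,phi=PL):
    p=env.read_state()["tool_pos"]; env.move_l([p[0],p[1],z0+52],rate=120)
    a=samp(-72); env.reach([a[0],a[1],z0+52],qd(phi)); env.hold(.2)
    env.move_l([a[0],a[1],z0+12],rate=80,f_stop=12); hit=env.move_l([a[0],a[1],z0+5.],rate=15,f_stop=6); s=st(); print("floor hit",hit)
    return s
def push(x=61,z=146.5):
    a=samp(-25); print(env.move_l([a[0],a[1],z],rate=60,f_stop=30)); st()
    a=samp(x); print(env.move_l([a[0],a[1],z],rate=50,f_stop=35)); return st()
E
python3 - <<'E'
from h import *
xy=(468.6,124.4)
regrip(xy,PL); snap("side","b2grip_side"); tolane(); snap("side","b2lane_side"); snap("wrist","b2lane_w")
E
python3 -c "
import cv2,numpy as np
a=cv2.imread('pics/b2grip_side.png')[150:400,200:520];b=cv2.imread('pics/b2lane_side.png')[200:450,250:570]
cv2.imwrite('pics/cc.png',np.hstack([cv2.resize(x,(400,312)) for x in (a,b)]))"
```

```text
t11.1 pos [468.67 124.4  140.04] F [ 0.47  0.12 -0.27] w 36.1
t13.6 pos [503.27  -7.85 146.  ] F [-0.31  0.29  5.35] w 35.8
floor hit True
```

View pics/cc.png

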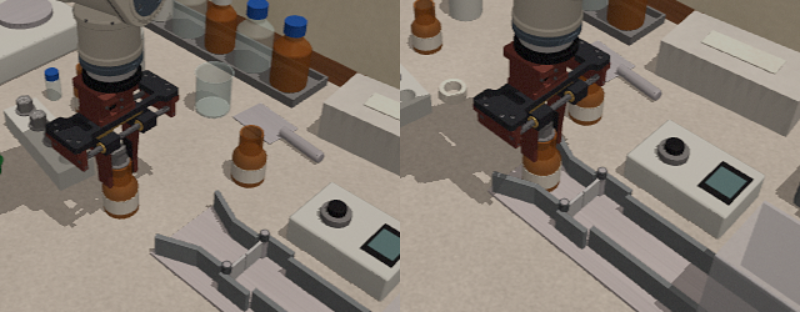

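View pics/b2lane_w.png

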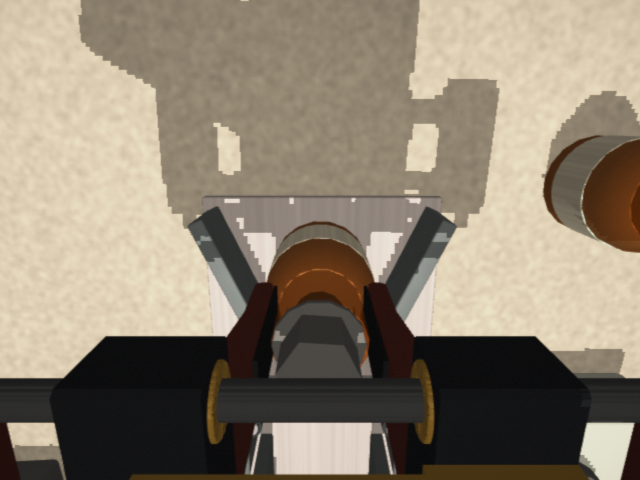

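The bottle is in the lane mouth, centred between the flares (their tips are at (205,215) and (440,215), with the bottle at x≈320). It touched the lane floor at exactly 6 mm. Now the push.

```bash
python3 - <<'E'
from h import *
push(); set_gripper(70); p=env.read_state()["tool_pos"]; env.move_l([p[0],p[1],240],rate=150); st(); snap("wrist","b2done"); snap("side","b2done_side")
E
python3 -c "
import cv2,numpy as np
a=cv2.imread('pics/b2done.png');b=cv2.imread('pics/b2done_side.png')[200:450,250:570]
cv2.imwrite('pics/cc2.png',np.hstack([cv2.resize(x,(400,300)) for x in (a,b)]))"
```

```text
False
t14.6 pos [503.87 -54.73 146.33] F [ 0.1  -0.1  -3.28] w 35.4
False
t16.5 pos [ 506.16 -140.56  146.51] F [-0.71  0.52 -2.76] w 35.8
t18.0 pos [ 505.71 -140.66  239.45] F [ 0.02  0.08 -2.01] w 70.1
```

View pics/cc2.png

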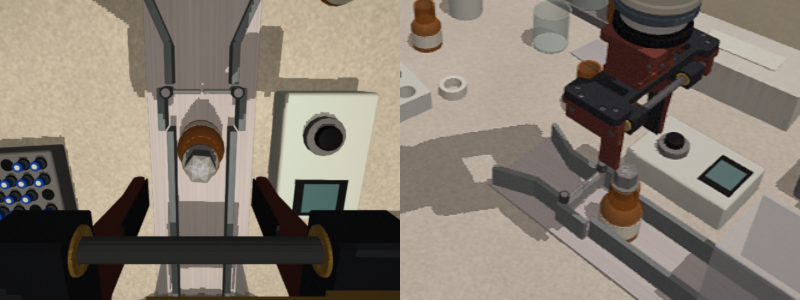

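b2 stands stoppered behind the gate, with the leaves shut in line at row ~90 of the left half. Next is b1 with the second stopper.

```bash
python3 - <<'E'
from h import *
pick_stopper(1); c,im=look((649.5,40.3),PL,"b1look"); st()
for o in rim(c,im): print(o)
E
```

```text
t21.5 pos [462.38 277.06 121.18] F [-0.02 -0.81  2.27] w 23.4
t23.7 pos [650.78 -28.37 249.72] F [ 0.04 -0.07 -0.47] w 23.2
(np.float64(3.8078865529319543), (321.5, 133.5), 38.94236373901367, (321.7643737792969, 133.64456176757812), (74.33248901367188, 76.7907485961914), array([648.92,  40.25]))
```

View pics/b1look.png

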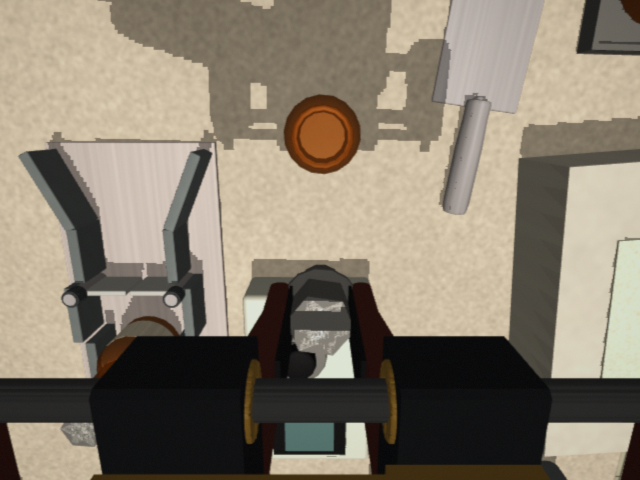

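b1 is where it was, at (321,133). I'll insert, check the height, and stop if it isn't home.

```bash
python3 - <<'E'
from h import *
xy=(649.1,40.3)
s=insert(xy,PL); snap("side","b1in_side")
assert abs(s["tool_pos"][2]-174.1)<1.2
regrip(xy,PL); s=tolane(); snap("side","b1lane_side"); snap("wrist","b1lane_w")
E
python3 -c "
import cv2,numpy as np
a=cv2.imread('pics/b1in_side.png')[150:400,250:570];b=cv2.imread('pics/b1lane_side.png')[200:450,250:570]
cv2.imwrite('pics/cc3.png',np.hstack([cv2.resize(x,(400,312)) for x in (a,b)]))"
```

```text
at [649.55  39.87 215.82]
t25.1 pos [649.15  40.31 179.86] F [-0.5   0.01 -0.68] w 23.2
t25.6 pos [649.27  40.3  174.16] F [-1.59 -0.01  6.29] w 23.4
hit True flange z est 88.05691991685626
t28.0 pos [649.24  40.3  140.1 ] F [ 0.86 -0.13  0.56] w 36.9
t30.6 pos [503.36  -7.83 145.99] F [-0.49 -0.68  4.78] w 36.9
floor hit True
```

View pics/cc3.png

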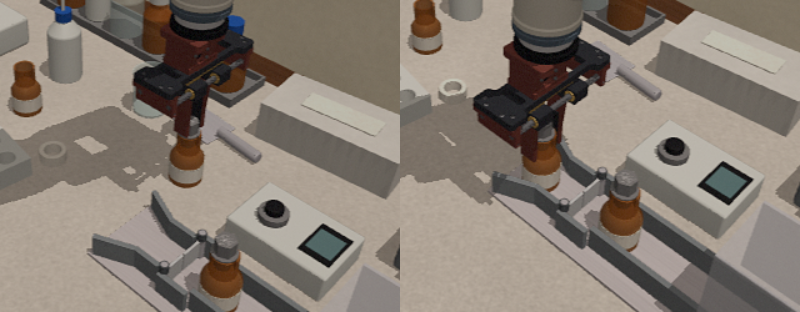

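View pics/b1lane_w.png

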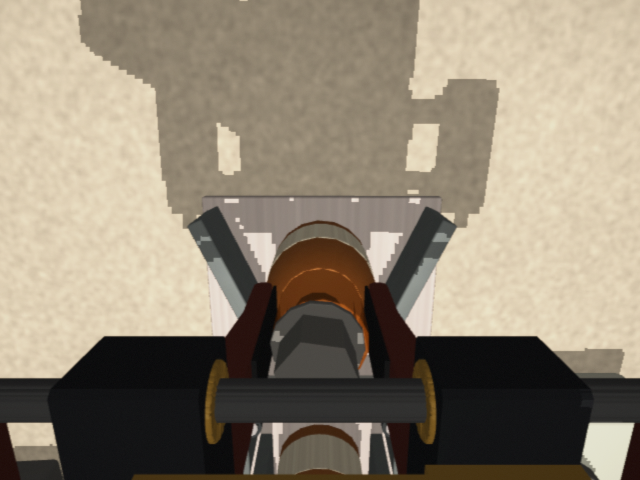

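b1 is upright in the lane mouth with its stopper in, floor contact again at 6 mm, and b2 is waiting ahead. I'll push it through, then pick the third stopper and look at b3.

```bash
python3 - <<'E'
from h import *
push(); set_gripper(70); p=env.read_state()["tool_pos"]; env.move_l([p[0],p[1],240],rate=150); st(); snap("wrist","b1done"); snap("side","b1done_side")
pick_stopper(2); c,im=look((580.8,340.4),-1.0,"b3look"); st()
for o in rim(c,im): print(o)
E
python3 -c "
import cv2,numpy as np
a=cv2.imread('pics/b1done.png');b=cv2.imread('pics/b1done_side.png')[200:450,250:570]
cv2.imwrite('pics/cc4.png',np.hstack([cv2.resize(x,(400,300)) for x in (a,b)]))"
```

```text
False
t31.6 pos [504.77 -54.81 147.24] F [-0.64  3.46  7.1 ] w 36.9
False
t33.5 pos [ 506.15 -140.36  146.75] F [0.66 5.6  3.43] w 36.9
t34.9 pos [ 505.72 -140.67  239.47] F [-0.42 -0.56 -0.21] w 69.9
t38.6 pos [468.4  324.89 121.21] F [ 0.89 -0.15  3.33] w 23.3
t40.2 pos [521.22 302.46 248.95] F [-0.91 -0.51  0.43] w 23.0
(np.float64(3.8078865529319543), (321.5, 126.5), 39.65485763549805, (321.69488525390625, 126.4715576171875), (74.72958374023438, 77.97642517089844), array([581.41, 341.36]))
```

View pics/cc4.png

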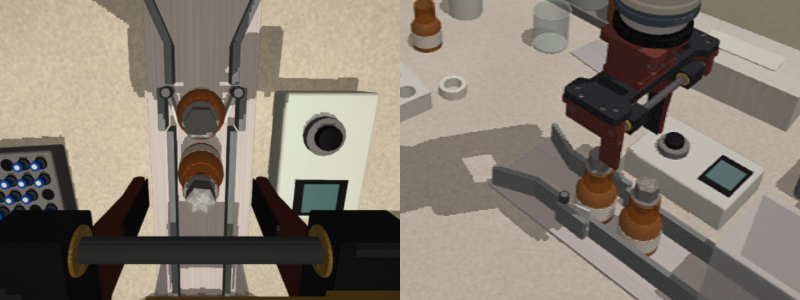

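View pics/b3look.png

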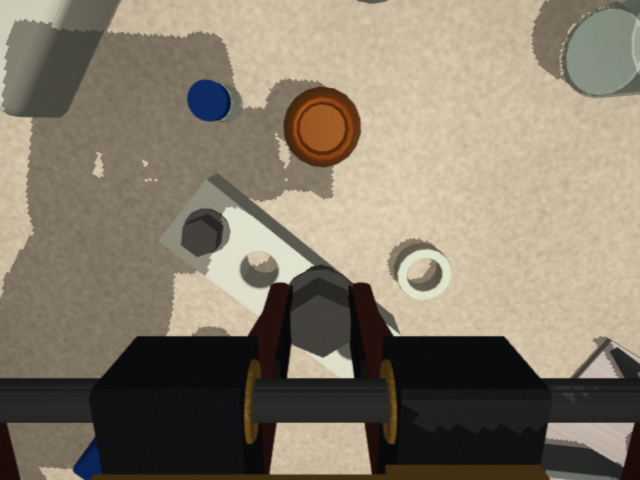

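b1 did not end up clear of the gate: the leaves are still open around it. I'll measure where both bottles really are before going on. b3 is unmoved at (322,126).

```bash
python3 - <<'E'
from h import *
c=campose("wrist",dict(tool_pos=np.array([505.72,-140.67,239.47]),orientation=qd(PL)))
def s(p): d=p[:2]-ORG; return np.array([np.cos(YAW)*d[0]+np.sin(YAW)*d[1],-np.sin(YAW)*d[0]+np.cos(YAW)*d[1]])
im=cv2.imread("pics/b1done.png")
for o in rim(c,im,44,400): print("body",o[1],o[3],s(o[5]))
cv2.imwrite("pics/b1done_c.png",cv2.resize(im[120:460,220:440],None,fx=1.75,fy=1.75))
snap("side","now_side"); x=cv2.imread("pics/now_side.png")[280:450,330:520]; cv2.imwrite("pics/now_side_c.png",cv2.resize(x,None,fx=3,fy=3))
E
```

```text
body (321.5869445800781, 181.7608642578125) (320.8241882324219, 183.63917541503906) [25.31 -1.27]
body (320.5, 277.8571472167969) (320.7633972167969, 273.15008544921875) [88.82 -1.42]
```

View pics/b1done_c.png

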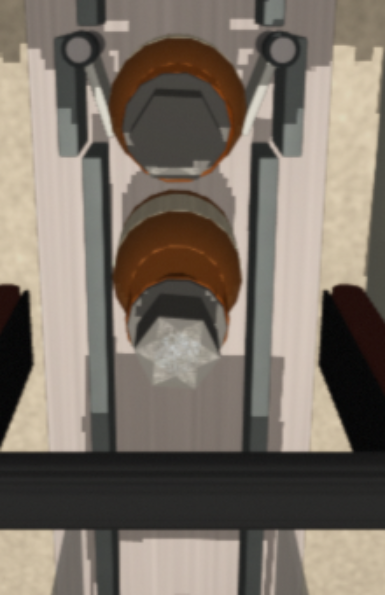

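View pics/now_side_c.png

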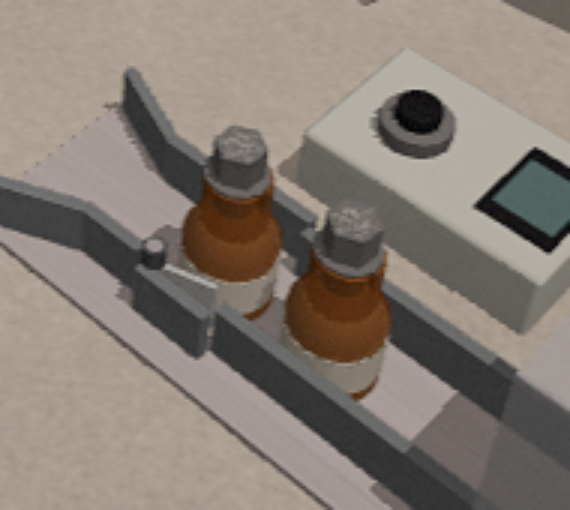

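The cause: b1 pivoted about the jaw axis while pushing, so its base lagged. It now stands upright and stoppered at sampler x≈27, with b2 at ≈87. The plan:
1. Set the stopper in hand into b3.
2. Push b1 and b2 further on with closed fingers low behind the body.
3. Bring b3 in with the jaws along the lane, which resists tilt.

```bash
python3 - <<'E'
from h import *
xy=(581.3,341.1)
s=insert(xy,-1.0)
print(abs(s["tool_pos"][2]-174.1)<1.2)
if abs(s["tool_pos"][2]-174.1)<1.2:
    set_gripper(60); env.move_l([xy[0],xy[1],240],rate=150); c,im=snap("wrist","b3in"); snap("scene","b3in_scene")
E
python3 -c "
import cv2,numpy as np
a=cv2.imread('pics/b3in.png');b=cv2.imread('pics/b3in_scene.png')[150:450,250:570]
cv2.imwrite('pics/cc5.png',np.hstack([cv2.resize(x,(400,300)) for x in (a,b)]))"
```

```text
at [580.66 340.82 215.72]
t41.6 pos [581.38 341.14 179.9 ] F [0.03 0.11 0.17] w 23.3
t42.1 pos [581.54 341.25 174.2 ] F [-2.29 -0.64  5.69] w 23.3
hit True flange z est 88.09838532487996
True
```

View pics/cc5.png

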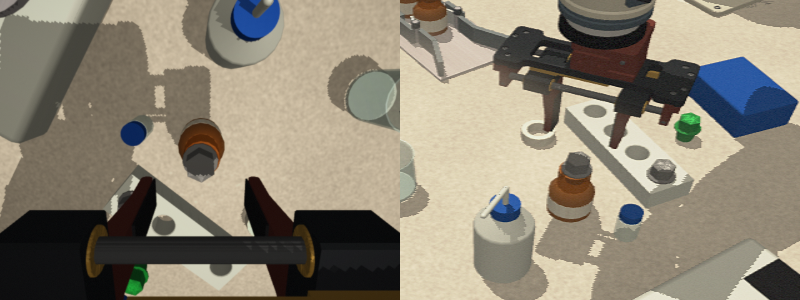

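b3 is stoppered with the flange on the rim (scene crop (577,160)). Next I'll push b1 and b2 on with closed fingers.

```bash
python3 - <<'E'
from h import *
set_gripper(0); st()
a=samp(-60); env.reach([a[0],a[1],240],qd(PL)); c,im=snap("wrist","prepush")
a=samp(-19); env.move_l([a[0],a[1],240],rate=200); env.hold(.2)
print(env.move_l([a[0],a[1],122],rate=100,f_stop=8)); st()
a=samp(20); print(env.move_l([a[0],a[1],122],rate=30,f_stop=12)); st(); snap("side","push1_side")
E
python3 -c "
import cv2,numpy as np
a=cv2.imread('pics/prepush.png');b=cv2.imread('pics/push1_side.png')[200:450,250:570]
cv2.imwrite('pics/cc6.png',np.hstack([cv2.resize(x,(400,300)) for x in (a,b)]))"
```

```text
t44.6 pos [581.31 341.11 240.05] F [-0.19 -0.25  0.22] w 0.8
False
t47.9 pos [504.62 -60.88 122.53] F [ 0.22 -0.14  0.03] w 0.1
False
t49.4 pos [505.16 -99.85 121.92] F [1.22 2.22 2.56] w 0.4
```

View pics/cc6.png

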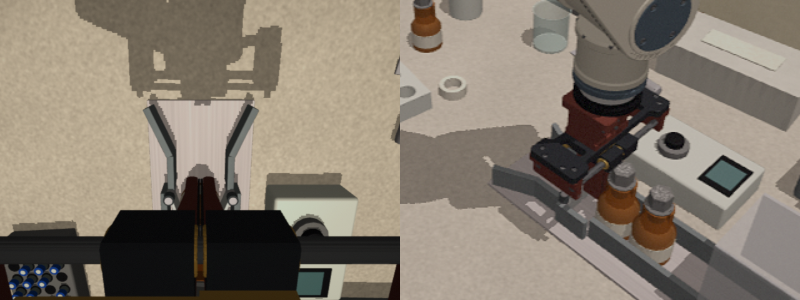

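Both bottles are moving upright in contact at about 2 N. I'll continue.

```bash
python3 - <<'E'
from h import *
a=samp(88); print(env.move_l([a[0],a[1],122],rate=35,f_stop=12)); st()
a=samp(83); env.move_l([a[0],a[1],122],rate=40); env.move_l([a[0],a[1],240],rate=120); st()
c,im=snap("wrist","pushed"); snap("side","pushed_side")
E
python3 -c "
import cv2,numpy as np
a=cv2.imread('pics/pushed.png');b=cv2.imread('pics/pushed_side.png')[200:450,250:570]
cv2.imwrite('pics/cc7.png',np.hstack([cv2.resize(x,(400,300)) for x in (a,b)]))"
```

```text
False
t51.5 pos [ 506.76 -167.7   121.98] F [0.27 2.58 0.54] w 0.4
t52.9 pos [ 506.24 -162.64  239.34] F [-0.31 -0.07  0.13] w 0.7
```

View pics/cc7.png

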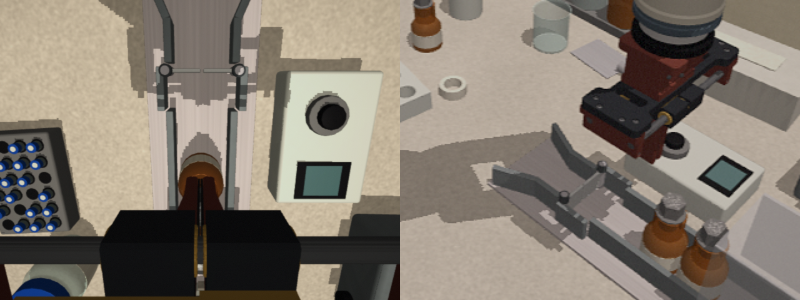

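The gate is shut again (leaves in line at (202,70)), with b1 and b2 upright further on. Now b3, after a fresh look at where it stands.

```bash
python3 - <<'E'
from h import *
set_gripper(84)
c,im=look((581.4,341.2),YAW,"b3look2"); st()
for o in rim(c,im): print(o)
E
```

```text
t56.5 pos [511.68 339.   249.99] F [ 0.3   0.45 -0.66] w 83.8
```

View pics/b3look2.png

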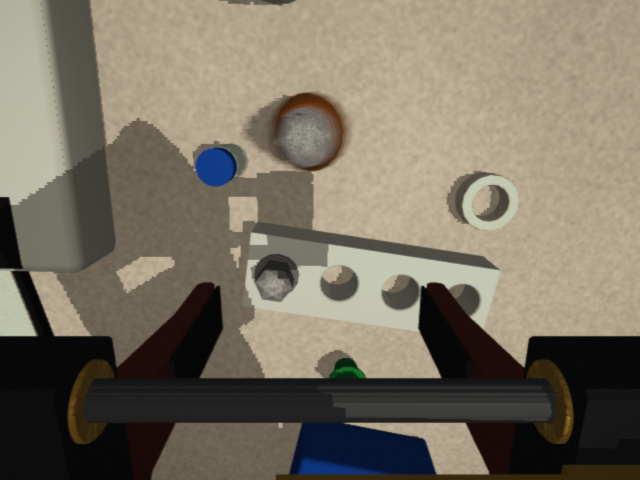

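```bash
python3 - <<'E'
from h import *
c=campose("wrist"); print(onplane(c,[(309.5,131)],44),onplane(c,[(306,136)],91), onplane(c,[(306,137)],110))
im=cv2.imread("pics/b3look2.png")[70:190,250:370]; cv2.imwrite("pics/b3z.png",cv2.resize(im,(600,600),interpolation=cv2.INTER_CUBIC))
snap("side","b3s"); x=cv2.imread("pics/b3s.png")[170:270,220:320]; cv2.imwrite("pics/b3sc.png",cv2.resize(x,(600,600),interpolation=cv2.INTER_CUBIC))
E
```

```text
[[580.21 348.47  44.  ]] [[578.42 349.3   91.  ]] [[578.52 348.69 110.  ]]
```

View pics/b3z.png

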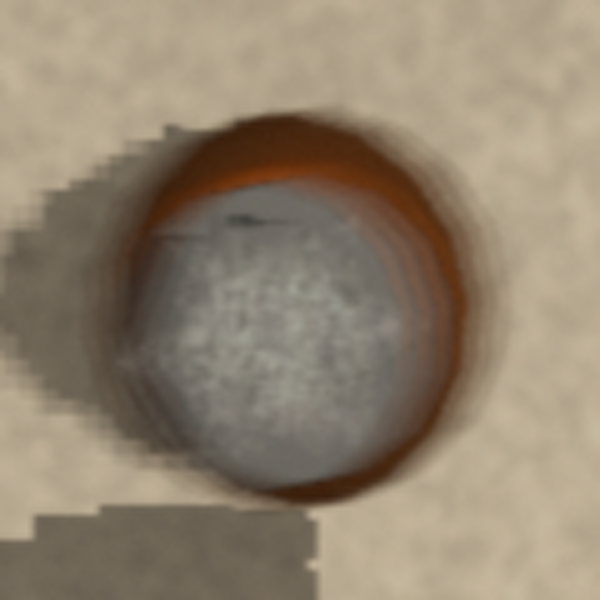

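View pics/b3sc.png

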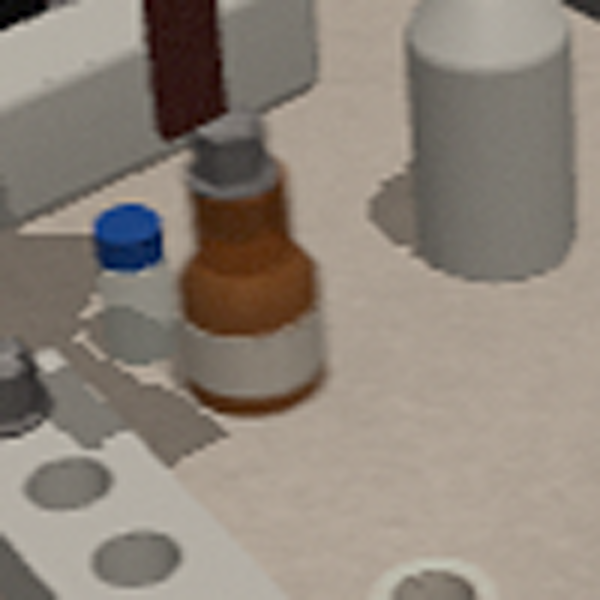

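The motion blur shows b3 is being knocked at this moment. I'll let it settle and look again.

```bash
python3 - <<'E'
from h import *
env.hold(1.5)
snap("wrist","b3look3"); env.hold(.3); snap("wrist","b3look4"); snap("side","b3s2"); st()
a=cv2.imread("pics/b3look3.png");b=cv2.imread("pics/b3look4.png");print(np.abs(a.astype(int)-b)[:260].max())
x=cv2.imread("pics/b3s2.png")[150:300,200:400]; cv2.imwrite("pics/cc8.png",np.hstack([cv2.resize(a,(400,300)),cv2.resize(x,(400,300))]))
E
```

```text
t58.5 pos [511.43 339.56 250.01] F [-0.19  0.64  0.01] w 83.9
74
```

View pics/cc8.png

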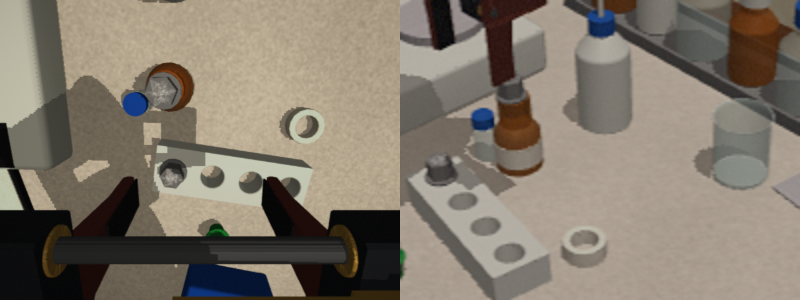

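b3 has been shoved next to the vial, now at about (340,174) in the wrist picture, still upright and stoppered. I'll re-centre over it and check it has stopped.

```bash
python3 - <<'E'
from h import *
c=campose("wrist"); p=onplane(c,[(342,174)],60)[0]; print(p)
c,im=look(p[:2],YAW,"b3look5"); env.hold(.5); c,im2=snap("wrist","b3look6"); d=np.abs(im.astype(int)-im2).max(2)[:260]; print((d>40).sum()); st()
cv2.imwrite("pics/cc9.png",cv2.resize(im2[40:260,200:420],(660,660))[:600])
E
```

```text
[553.75 327.22  60.  ]
4547
t59.4 pos [483.85 325.59 249.93] F [ 0.7  -0.15 -0.01] w 84.1
```

View pics/cc9.png

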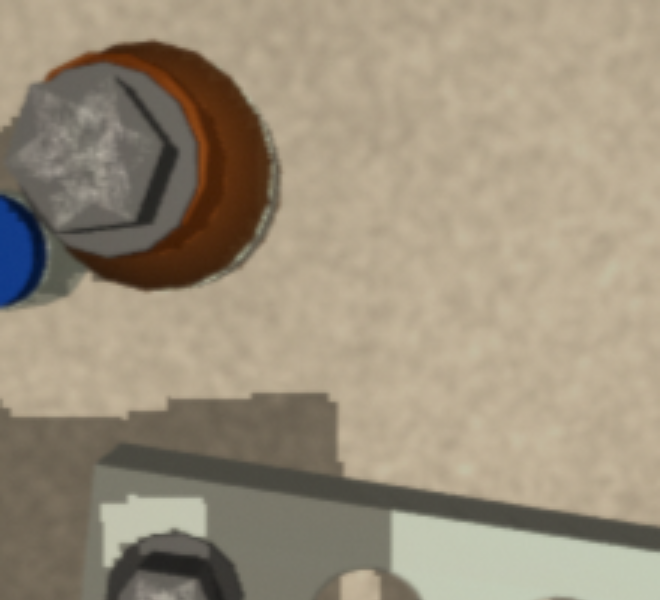

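The column scaling was my misreading. The flange centre is now at full-frame pixel (240,93), and the body looks at rest. I'll re-centre with that.

```bash
python3 - <<'E'
from h import *
c=campose("wrist"); p=onplane(c,[(240,93.5)],90)[0]; print(p)
c,im=look(p[:2],YAW,"b3look7"); env.hold(.4); c,im2=snap("wrist","b3look8"); st()
c,im3=snap("wrist"); d=np.abs(im3.astype(int)-im2).max(2)[:260]; print((d>40).sum())
cv2.imwrite("pics/cc10.png",cv2.resize(im2[30:230,220:420],(600,600)))
x=viewer.camera("side")[150:280,200:330]; cv2.imwrite("pics/cc11.png",cv2.resize(x,(600,600)))
E
```

```text
[572.4  372.45  90.  ]
t60.2 pos [502.4  370.51 250.13] F [-0.86 -0.23  0.73] w 84.0
102
```

View pics/cc10.png

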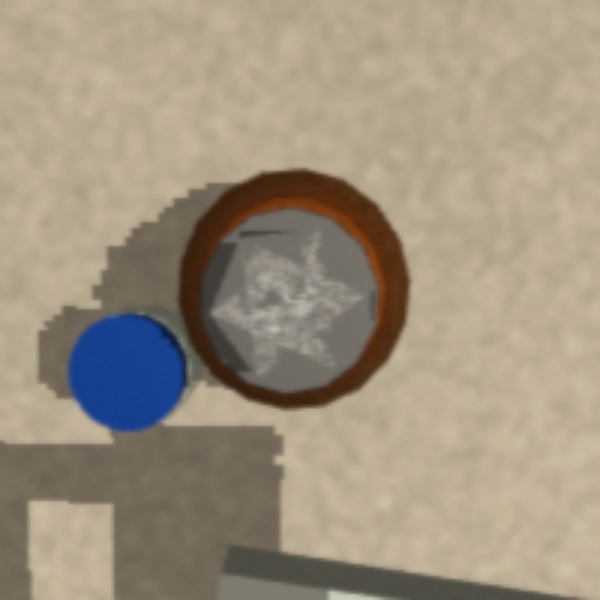

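View pics/cc11.png

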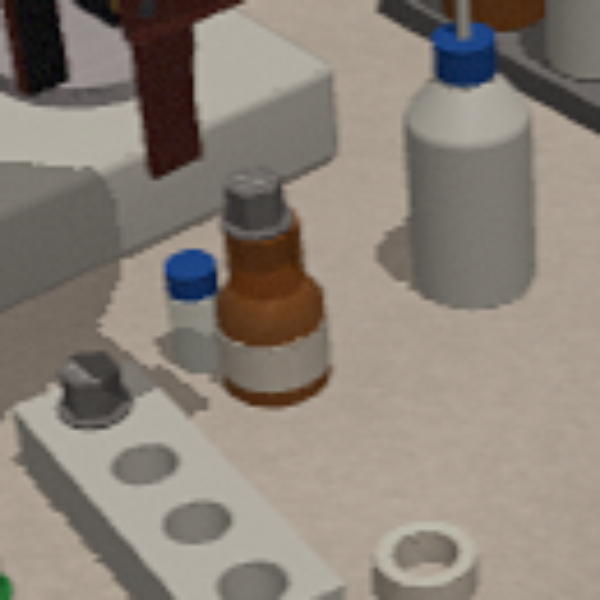

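b3 is at rest, upright and closed, with the vial at its left. I'll grip with the jaws turned clear of the vial and the wash bottle, then carry it to the lane.

```bash
python3 - <<'E'
from h import *
c=campose("wrist"); a=onplane(c,[(318.3,126.3)],44)[0]; b=onplane(c,[(316.7,129.7)],90)[0]; print(a,b)
xy=(a[:2]+b[:2])/2; print(xy)
ph=-2.1
env.reach([xy[0],xy[1],215],qd(ph)); env.hold(.2); print(env.read_state()["qpos"])
print(env.move_l([xy[0],xy[1],141],rate=90,f_stop=10)); set_gripper(20); st(); snap("side","b3g")
s=tolane(141,YAW); snap("side","b3lane_side"); snap("wrist","b3lane_w")
x=cv2.imread("pics/b3g.png")[130:330,180:420];y=cv2.imread("pics/b3lane_side.png")[200:450,250:570]
cv2.imwrite("pics/cc12.png",np.hstack([cv2.resize(i,(400,320)) for i in (x,y)]))
E
```

```text
[574.15 374.36  44.  ] [572.73 375.06  90.  ]
[573.44 374.71]Traceback (most recent call last):
  File "<stdin>", line 5, in <module>
station.IKError: the arm cannot take that pose within its joint ranges
```

```bash
python3 - <<'E'
from h import *
xy=np.array([573.44,374.71])
ph=-2.1+np.pi; a=samp(-72)
print(env.ik([xy[0],xy[1],141],qd(ph)) is not None,[env.ik([*samp(x),148],qd(YAW+np.pi)) is not None for x in (-72,0,62)])
env.reach([xy[0],xy[1],215],qd(ph)); env.hold(.2); print(env.read_state()["qpos"])
print(env.move_l([xy[0],xy[1],141],rate=90,f_stop=10)); set_gripper(20); st(); snap("side","b3g")
s=tolane(141,YAW+np.pi); snap("side","b3lane_side"); snap("wrist","b3lane_w")
x=cv2.imread("pics/b3g.png")[130:330,180:420];y=cv2.imread("pics/b3lane_side.png")[200:450,250:570]
cv2.imwrite("pics/cc12.png",np.hstack([cv2.resize(i,(400,320)) for i in (x,y)]))
E
```

```text
True [True, True, True]
[ 0.56  0.61  1.54  0.    0.99 -0.48]
False
t64.5 pos [573.41 374.67 141.02] F [-0.66  0.23  0.69] w 36.6
t67.9 pos [503.21  -7.84 146.96] F [-0.35 -0.58  5.74] w 37.0
floor hit True
```

View pics/cc12.png

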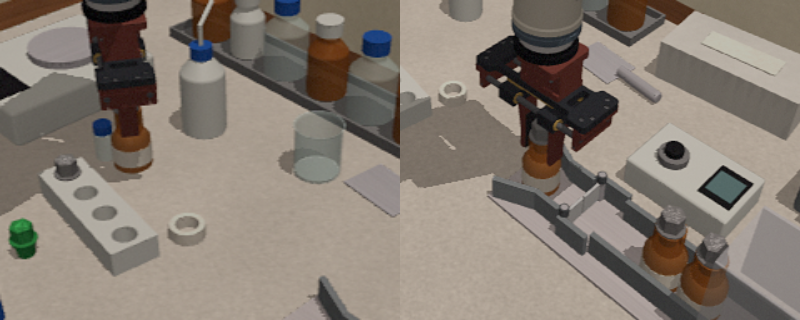

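View pics/b3lane_w.png

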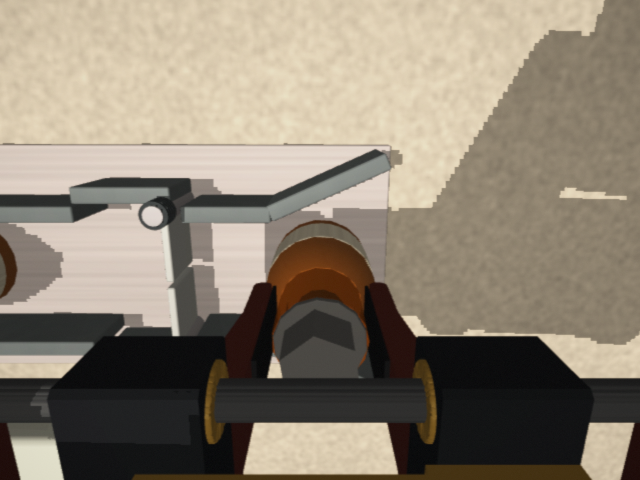

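b3 is on the lane floor, jaws along the lane, with b1 and b2 clear ahead. I'll push it through.

```bash
python3 - <<'E'
from h import *
push(60,148.0); c,im=snap("wrist","b3pushed"); snap("side","b3pushed_side")
x=cv2.imread("pics/b3pushed_side.png")[200:450,250:570]
cv2.imwrite("pics/cc13.png",np.hstack([cv2.resize(i,(400,320)) for i in (im,x)]))
E
```

```text
False
t68.9 pos [503.93 -54.71 147.87] F [ 0.42  1.15 -2.69] w 36.9
False
t70.8 pos [ 506.11 -139.58  148.  ] F [-0.36 -0.37 -2.62] w 36.9
```

View pics/cc13.png

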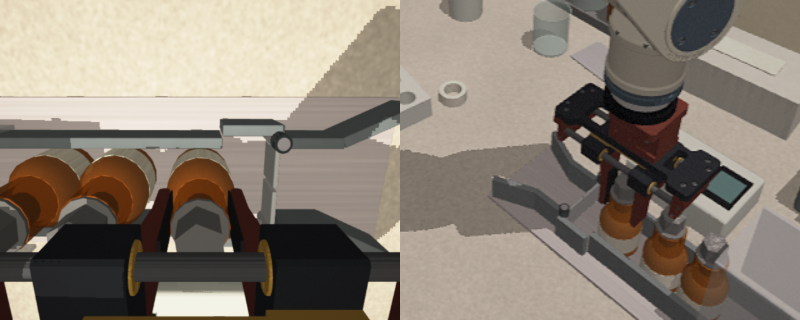

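b3 is past the gate, which has shut behind it at (270,190). I'll release, lift and check all three from above.

```bash
python3 - <<'E'
from h import *
p=env.read_state()["tool_pos"]; a=samp(60)
env.move_l([a[0],a[1],147.2],rate=20,f_stop=6); set_gripper(46); env.hold(.3); env.move_l([a[0],a[1],250],rate=100)
a=samp(90); env.reach([a[0]-0,a[1],330],qd(PL)); st()
c,im=snap("wrist","all_w"); snap("side","all_side"); snap("scene","all_scene")
x=cv2.imread("pics/all_side.png")[230:450,280:560]
cv2.imwrite("pics/cc14.png",np.hstack([cv2.resize(i,(400,314)) for i in (im,x)]))
cv2.imwrite("pics/all_c.png",cv2.resize(im[20:420,200:440],None,fx=1.5,fy=1.5))
E
```

```text
t74.3 pos [ 506.66 -169.66  329.49] F [ 0.09  0.78 -0.74] w 46.0
```

View pics/cc14.png

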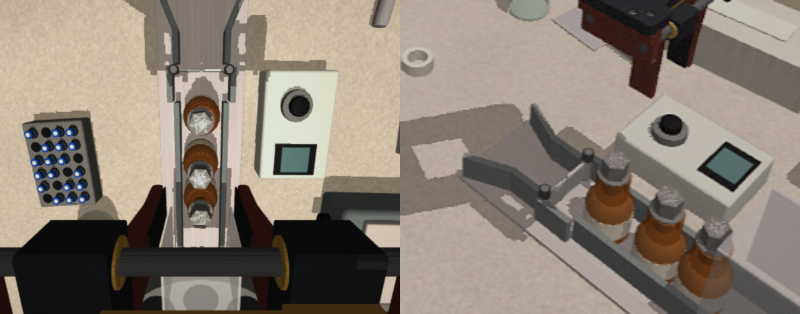

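View pics/all_c.png

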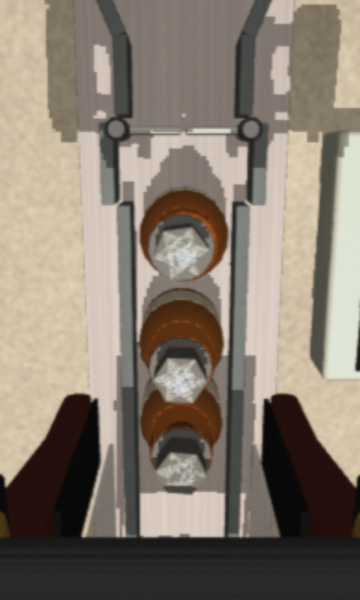

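View pics/all_scene.png

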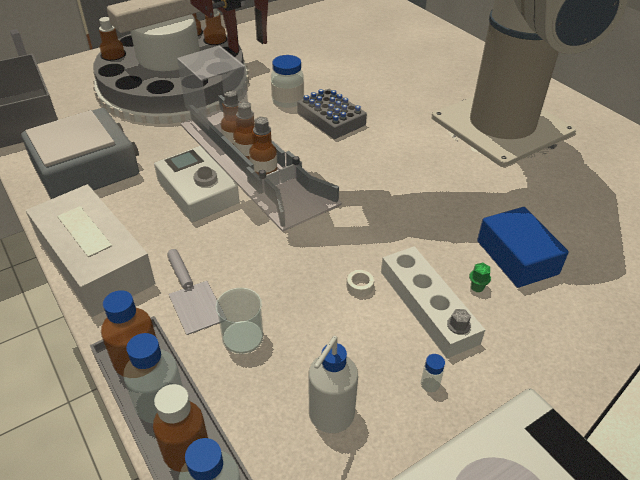

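All three stand in the lane behind the shut gate (leaves in line at row ~130 of the crop). I'll check stopper seating in a close crop before pressing the key.

```bash
python3 - <<'E'
from h import *
x=cv2.imread("pics/all_side.png")[320:450,390:530]
cv2.imwrite("pics/cc15.png",cv2.resize(x,None,fx=4.5,fy=4.5,interpolation=cv2.INTER_CUBIC))
# predicted side pixels of rim & flange top for seated stoppers
D=campose("side")
for xx in (60,124,176):
    w=samp(xx); print(xx,[(proj(D,[*w,z])[0]-[390,320])*4.5 for z in (6,94,97,116)])
# key refine from all_w
c=campose("wrist"); print(onplane(c,[(297*1.6,105*1.53)],67))
im=cv2.imread("pics/all_w.png"); h=cv2.cvtColor(im,cv2.COLOR_BGR2GRAY); m=(h<45).astype(np.uint8); roi=np.zeros_like(m); roi[130:205,440:510]=m[130:205,440:510]
k=max(cv2.findContours(roi,cv2.RETR_EXTERNAL,cv2.CHAIN_APPROX_NONE)[0],key=cv2.contourArea); e=cv2.minEnclosingCircle(k); print(e,onplane(c,[e[0]],67))
cv2.imwrite("pics/key.png",cv2.resize(im[110:230,410:530],(480,480)))
E
```

```text
60 [array([146.96, 309.06]), array([174.46, 141.99]), array([175.47, 135.88]), array([181.95,  96.5 ])]
124 [array([300.48, 423.01]), array([340.58, 256.14]), array([342.05, 250.02]), array([351.55, 210.53])]
176 [array([435.88, 523.52]), array([487.98, 357.44]), array([489.9 , 351.33]), array([502.28, 311.87])]
[[ 630.81 -120.77   67.  ]]
((478.26922607421875, 162.03846740722656), 16.850034713745117) [[ 633.45 -121.83   67.  ]]
```

View pics/cc15.png

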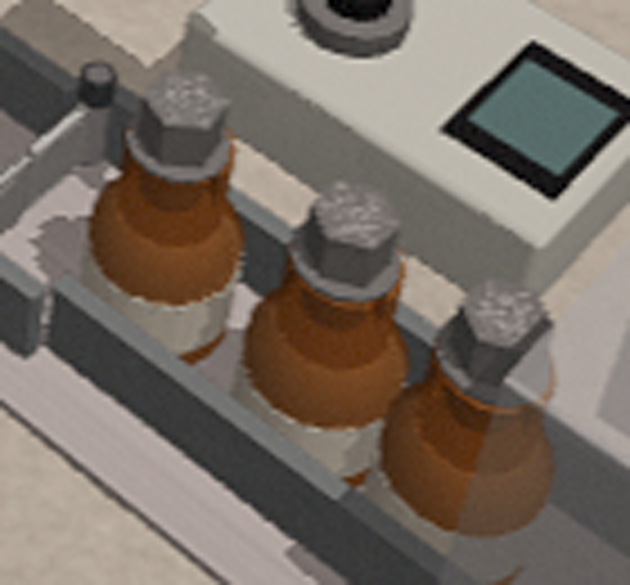

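View pics/key.png

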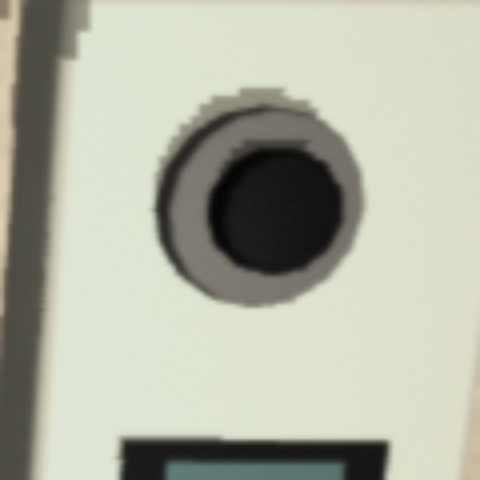

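Seating looks right on all three: flange down on the rim, grips upright. As a height check I'll touch each stopper top lightly with closed fingers; home is 116 mm above the bench.

```bash
python3 - <<'E'
from h import *
c=campose("wrist"); P=onplane(c,[(322,186.7),(320,273.3),(322,330)],116)[:,:2]; print(P)
for xx in (60,124,176): print(samp(xx))
set_gripper(0)
for p in P:
    env.reach([p[0],p[1],225],qd(PL)); env.hold(.15)
    hit=env.move_l([p[0],p[1],192],rate=30,f_stop=6); s=env.read_state(); print(hit,"top z",s["tool_pos"][2]-80,s["force"])
    env.move_l([p[0],p[1],225],rate=120)
st()
E
```

```text
[[ 506.03 -137.54]
 [ 506.05 -203.15]
 [ 508.68 -250.57]]
[ 506.13 -139.78]
[ 507.65 -203.76]
[ 508.89 -255.75]
True top z 116.33214721170884 [-1.94  0.52  5.82]
True top z 116.32500285263333 [-1.45  0.23  5.41]
True top z 116.3543178658395 [-0.5   0.85  6.29]
t80.8 pos [ 508.83 -250.64  225.11] F [-0.39  0.24  0.2 ] w 0.3
```

All three tops are at 116.3 mm, so the stoppers are home. I'll confirm the gate is still shut, then press the key.

```bash
python3 - <<'E'
from h import *
a=samp(90); env.reach([634,-121,225],qd(PL)); env.hold(.3); snap("side","prekey")
env.move_l([634,-121,152],rate=100,f_stop=10)
hit=env.move_l([634,-121,140.6],rate=20,f_stop=12); s=st(); print(hit,"tip z",s["tool_pos"][2]-80); env.hold(.4); snap("side","key_side"); st()
env.move_l([634,-121,225],rate=120); env.move_l([634,-60,330],rate=200); env.hold(.5); st()
c,im=snap("wrist","end_w"); snap("side","end_side")
x=cv2.imread("pics/end_side.png")[230:450,280:560];y=cv2.imread("pics/key_side.png")[230:450,280:560]
cv2.imwrite("pics/cc16.png",np.hstack([cv2.resize(i,(400,314)) for i in (y,x)]))
E
```

```text
t83.4 pos [ 634.51 -121.11  141.39] F [-1.79 -0.91  5.04] w 0.4
True tip z 61.39183399932185
t83.8 pos [ 634.5  -121.11  141.37] F [-0.55  0.53  4.82] w 0.3
t85.9 pos [633.96 -60.18 329.74] F [-1.03  0.5   1.43] w 0.3
```

View pics/cc16.png

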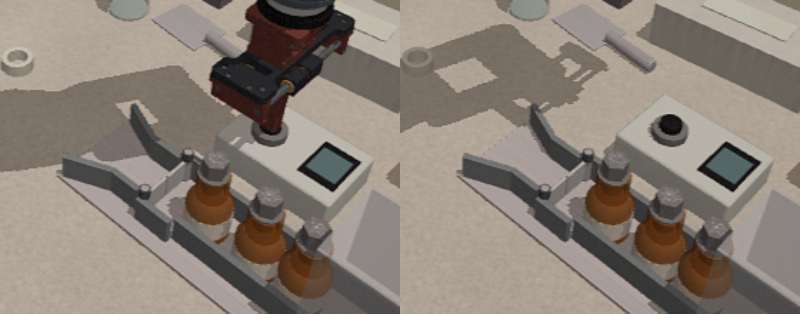

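View pics/end_w.png

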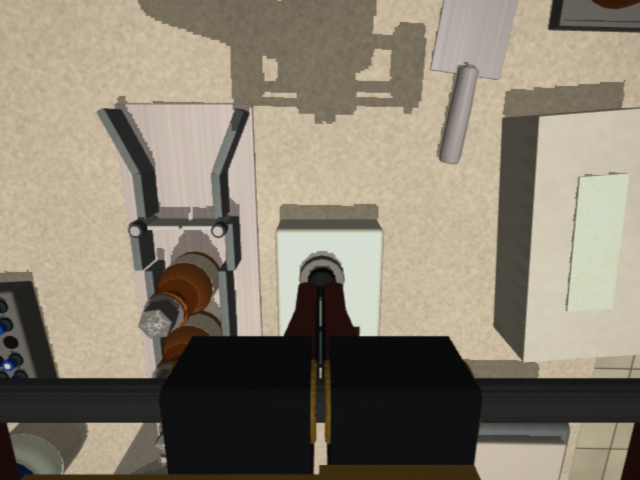

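The key went down about 5.6 mm and is up again. The gate is shut (leaves in line between posts (137,230) and (219,229)), and all three bottles are upright and closed. I'm handing in.

```bash
python3 - <<'E'
from h import *
print(workorder.sign_off())
E
```

```text
the job is handed in; nothing more can be done
None
```

The job is handed in, at about 86 s of the 210 s allowed. All three bottles are stoppered and standing in the lane behind the shut gate, and the start key was pressed after that. Handing in reports no verdict.

**Last checks:**
- **Stoppers:** a light touch on each stopper top read 116.3 mm, against 116 mm when fully home.
- **Gate:** both leaves were in line, by eye in the side and wrist pictures.
- **Bottles:** they stand at about x = 60, 124 and 176 mm past the gate. These figures come from the push distances; the picture readings agree to within about 5 mm.
- **Start key:** it went down about 5.6 mm and sprang back up.
- **Bystanders:** I saw no shift in the tape, beaker, wash bottle, spatula or vial in the last pictures, but I did not measure them.

**What went wrong on the way:**
- **Second bottle:** it slipped back in the grip while I pushed it, and stopped about 27 mm past the gate with the leaves still open. I pushed it and the first bottle further on with closed fingers, and the gate shut. I took the third bottle in with the jaws along the lane, and it did not slip.
- **Third bottle:** it was knocked about 35 mm toward the vial after I had stoppered it. I found it again in fresh pictures before gripping it.

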